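# Press a tube rack together in the bench bar clamp

## Robot

A 6-joint arm with a two-finger parallel gripper is mounted at the origin on the work surface. World frame = base frame: x ahead of the robot, y to its left, z up, the work surface at z = 0. Lengths are in mm, angles in rad, forces in N, time in s.
With the tool pointing down it reaches from about 350 to 875 mm from the base axis. Payload 4.2 kg.
Tool frame: the origin (TCP) lies midway between the tips of the shut fingers; the grasp point (between the pads) lies 19 mm behind it (arm.grasp_offset is the distance from the TCP to the grasp point, in mm); z points along the fingers, y is the line along which they close (so a half turn about z gives the same grasp; the last joint's range is limited). The gripper opens to 85 mm and grips with 20 to 120 N. Pads are 22 mm wide; open, the fingers measure 114 mm over their backs; the gripper's body (76 mm by 85 mm) begins 54 mm behind the grasp point. The pads swing forward as they close: fully open they stand 13 mm farther back than shut.
Start: joints at [-0.857, 0.385, 0.008, 0, -1.194, -0.259], TCP at [274.563, -561.439, 231.312] pointing down, gripper open.
Joint ranges: [-3.14, 3.14], [-1.21, 2.06], [-1.07, 1.41], [-3.16, 2.05], [-2.99, -0.16], [-3.1, 3.1]. Speed limits (rad/s): [2.79, 2.79, 3.14, 3.14, 3.14, 3.14].

## Interface

Orientations are given as a rotation vector (axis times angle).
In Python, from station import arm gives the robot as it stands. The module is installed in compiled form; this text tells all that it offers.
- The arm moves only by the shell command python3 -m pendant 'ROWS' [FORCE]. ROWS is JSON, one flat list of numbers, 7 for each row, row after row: the shift along the tool's x, y, z in m, then the turn, a rotation vector about the tool's x, y, z in rad, then the opening, from 0 (shut) to 1 (fully open). In form: [dx, dy, dz, rx, ry, rz, grip, dx, dy, dz, rx, ry, rz, grip, ...]. A call has exactly 10 rows; each row is the pose to reach, as a shift and turn from the pose commanded when the call began, along the tool's axes at that moment; what a row does not reach only later rows make up. A row lasts 1/12 s, in which the tool goes at most 41.7 mm and 7.16 degrees, less where a joint would pass 70% of its speed; a pose out of reach is approached as far as the arm can. A call with a gripper value outside its range is refused whole. The fingers move at their own pace and stop on an object; FORCE is the grip in N (left out, the last holds). Time passes only in rows, so rows that repeat a pose let the fingers close, or fill a call up. It gives the time, the measured TCP pose, the force, the opening and the grip force at its end, in the units of the state.
- arm.get_state(): the state, without advancing time (a new reading comes with each control period).
- arm.snapshot(name): name is "scene" or "top" or "wrist"; returns a dict with "pixels" (420x560x3 uint8, blue, green, red), "range_z" (420x560 float32, mm along the optical axis (not along the pixel's ray), 0 where there is no reading), "K" (3x3 intrinsics, pixels), "R" (3x3) and "t" (3): a world point X has camera coordinates R X + t; the wrist camera has in their place "T_tool_cam" (4x4, takes a point from camera to tool coordinates, whose origin is the TCP and whose axes are the flange's). Camera axes: x right, y down, z forward; pixel columns grow to the right and rows downward; lengths in mm; the calibration is good to about 2 mm. A picture is of the moment at which its call begins: read the wrist's pose just before it.
- arm.close_job(): hands the job in; it is judged then, once.
The state is a dict: "time": time; "joints": joint angles; "qd": joint speeds; "tau": joint torques, N m; "ee_pos": TCP position; "eef_rot": TCP orientation; "wrist_force": force on the tool from outside, world axes, zero at the start; "wrist_torque": the same for the moment, N m; "finger_gap": opening from 0.0 (shut) to 1.0 (fully open); "grip_force": force on a finger pad.
Only numpy, scipy, OpenCV 4.12 (cv2) and the standard library are available. Lean on these libraries where they do the work, as an engineer would, in place of code of your own. Each camera call takes 0.05 s, during which the arm holds its last target. There are 200 camera calls.

## Task

The white tube rack's end plate still stands several millimetres off on its tight dowels. Stand the rack squarely between the jaws of the bench bar clamp, pump the clamp's trigger until the end plate is pressed fully home, squeezing firmly but never so hard that the rack cracks. Then push the red release lever to slide the jaw all the way back, and leave the closed rack standing upright between the open jaws with nothing else on the bench disturbed.

Things in the scene. Friction and masses are not known exactly. Their poses are not given: they have to be found in the camera images.
- clamp: Ratchet bar clamp lying on its side, screwed to a 12 mm white board; fixed. Origin: on the bench under the bar's axis; y along the bar from moving to fixed jaw, x from handle to jaw side. Bar |x| < 9, z 36-52, y -160 to 112 mm. Fixed jaw's pad: face at y = 88, x 34-92, z 18-66. The blue moving body carries jaw, handle, trigger, release lever; jaw fully back: y -138 to -62, x -20 to 42, top 63.
- jaw_pad: Rubber pad of the moving jaw (67 mm high), faces +y. Frame: the clamp's axes, travels with the moving body; origin on the bench under the bar, 38 mm on the -y side of the pad's pressing face; face x 34-92, z 18-66 mm. With the jaw fully back the origin is at y = -100 mm in the clamp's frame and the jaws stand 150 mm apart.
- clamp_bed (a point): Point on the board's top (z = 12 mm) midway between the fully open jaws, in the middle of their pads: (62, 13, 12) mm in the clamp's frame, same axes. The rack stands here, long side along y; 28 mm stay free for a finger between a centred rack and the bar.
- handle_grip (a point): Gripping point, the centre of the black fixed handle of the moving body (72 mm long along x, 16 mm thick along y, 26 mm high), 42 mm above the bench at clamp x = -48 mm. Its back (-y) face is 8 mm behind this point.
- trigger_grip (a point): Centre of the black trigger's grip (10 mm thick, 24 mm high, 42 mm above the bench), on the +y side of the handle. A gripper pointing down straddles handle and trigger, closing along y: 59 mm over both at rest, 31 mm fully squeezed; that full squeeze is centred about 2 mm on the +y side of the jaw_pad origin's y before it, as the body creeps up to 7 mm to +y.
- release_tip (a point): Point on the +y face of the red release paddle (22 mm wide in x, z 63-92 mm) on the moving body, 84 mm up; x = 0, y 27 mm behind the jaw_pad origin. Pushed to -y with closed fingertips (nothing over 67 mm high before it) it tips 8 mm on a 1-2 N spring, frees the ratchet, and more push (4 N slowly, 7 N at 50 mm/s) slides the body back to its stop.
- jaw (a joint): Travel of the moving body along the bar, m: 0 = fully back (jaws 150 mm apart, hard stop), grows as the jaw closes, up to 0.045. Ratchet teeth are 6 mm: one full squeeze and release of the trigger gains one tooth; the jaw cannot go back unless the release lever is pushed.
- trigger (a joint): Trigger angle, rad: 0 to 0.05 = sprung out, 0.355 = fully squeezed. The first 0.125 rad is play, then it drives the jaw. Force of the jaw on the work is about 2 x (finger squeeze at trigger_grip - 8.5 N): 20 N gives 23 N, 26 N gives 35 N. With the plate home it stalls at 0.25-0.3 (37-40 mm over both grips). Let it spring out to pick up the next tooth.
- release (a joint): Release lever, rad: 0 to 0.15 = at rest (it ticks over the teeth), 0.25 = fully pressed (towards -y).
- rack: White tube rack for ten tubes, loose, 0.2 kg, 50 wide (x), 60 high, 118 mm long closed. Origin: centre of the closed rack's underside; fixed part y -59 to +51 mm, end plate at the +y end. Smooth side rails at x = +-25, z 30-60 mm, to grip across. The end plate takes about 9 N to push; more than 40 N between the jaws cracks the rack.
- end_plate (a joint): How far the rack's end plate (50 x 60 mm, 8 mm thick) stands off the rack along the rack's +y, m: 0 = fully home; 6 to 11 mm at the start. It stays where it is pushed.
- full_rack: Bystander: blue tube rack of the same size with tubes in it, 90 mm high; origin centre of underside.
- reagent: Bystander: white reagent bottle, 60 mm across, 130 mm high.
- tip_box: Bystander: blue pipette tip box, 82 x 120 x 60 mm.
- comb_rack: Bystander: white comb rack for strip tubes, 40 x 150 x 38 mm.
- timer: Bystander: flat white bench timer, 60 x 64 x 18 mm.
- spare_plate: Bystander: spare end plate lying flat with its four dowels up, 50 x 60 x 30 mm.
- beaker: Bystander: glass beaker, 64 mm across, 84 mm high.
Not all that is in view belongs to the job. Leave any pink or purple look-alike of the rack alone.

How it is judged (in metres and radians):
On the way, in this order (a step that is already met when the one before it is completed fails the run):
1. the rack stands upright and squarely on the board between the jaws, its end plate not yet pressed in (x of rack in the frame of clamp_bed between -0.012 and 0.012 m and y of rack in the frame of clamp_bed between -0.025 and 0.03 m and z of rack in the frame of clamp_bed below 0.004 m and angle between rack's own z axis and vertical below 0.08 rad and angle between the y axis of rack and the y axis of clamp, either way round below 0.14 rad and value of joint end_plate above 0.005 m), for 0.2 s.
2. under a squeeze of the trigger the jaw presses the rack while its end plate is still off (x of rack in the frame of clamp_bed between -0.012 and 0.012 m and y of rack in the frame of clamp_bed between -0.025 and 0.03 m and z of rack in the frame of clamp_bed below 0.004 m and angle between rack's own z axis and vertical below 0.08 rad and angle between the y axis of rack and the y axis of clamp, either way round below 0.14 rad and value of joint trigger above 0.05 rad and contact force between jaw_pad and rack above 5 N and value of joint end_plate above 0.002 m).
3. under a squeeze of the trigger the end plate is pressed home (x of rack in the frame of clamp_bed between -0.012 and 0.012 m and y of rack in the frame of clamp_bed between -0.025 and 0.03 m and z of rack in the frame of clamp_bed below 0.004 m and angle between rack's own z axis and vertical below 0.08 rad and angle between the y axis of rack and the y axis of clamp, either way round below 0.14 rad and value of joint trigger above 0.05 rad and contact force between jaw_pad and rack above 8 N and value of joint end_plate below 0.0015 m), for 0.1 s.
4. the jaw is slid fully back, the end plate still home (value of joint jaw below 0.003 m and value of joint end_plate below 0.0015 m), for 0.1 s.
At the end, for the whole second after the job is handed in: The end plate is home (within 1.5 mm); the jaw is fully back (within 3 mm) with trigger and release lever sprung out; the rack stands at rest, upright (0.08 rad) on the board, within 12 mm across and 25 to 30 mm along of the bed point, its long side along the bar within 0.14 rad (all of step 4 and x of rack in the frame of clamp_bed between -0.012 and 0.012 m and y of rack in the frame of clamp_bed between -0.025 and 0.03 m and z of rack in the frame of clamp_bed below 0.004 m and angle between rack's own z axis and vertical below 0.08 rad and angle between the y axis of rack and the y axis of clamp, either way round below 0.14 rad and value of joint trigger below 0.08 rad and value of joint release below 0.17 rad and linear speed of rack below 0.01 m/s); the robot touches nothing.
It fails at once if more than 40 N between the moving jaw and the rack (it cracks) (contact force between jaw_pad and rack above 40 N).
It fails at once if the rack is tipped over (angle between rack's own z axis and vertical above 0.6 rad).
It fails at once if a bystander is pushed more than 20 mm or tipped (distance of any of full_rack, reagent, tip_box, comb_rack, timer, spare_plate, beaker from where it was at the start of the episode above 0.02 m or angle between any of full_rack, reagent, tip_box, comb_rack, timer, spare_plate, beaker's own z axis and vertical above 0.3 rad).
It also fails if it takes over 72 s, if anything falls off the work surface, if the arm or the gripper's body presses on something with over 40 N, if the wrist force passes 120 N, or if a joint passes its speed limit or range.

## Working session

There is one attempt and no reset: what is moved stays moved. The work goes in short steps, Python scripts to look and compute and a shell command to move; the robot and the scene stay as the last step left them, time stands still between calls to the robot, and variables do not carry over. Pictures are saved under pics/ and viewed, at most 10 in all, crops included, and the job is handed in when it is done.

```bash
mkdir -p pics; cat > h.py <<'E'
import numpy as np,cv2
from station import arm
def snap(n):
    st=arm.get_state(); s=arm.snapshot(n)
    return st,s
def world(s,u,v,z=None):
    K,R,t=s["K"],np.array(s["R"]),np.array(s["t"])
    d=np.linalg.inv(K)@[u,v,1.]
    c=-R.T@t; r=R.T@d
    if z is None:
        k=s["range_z"][int(v),int(u)]
        return c+r*k
    return c+r*(z-c[2])/r[2]
E
python3 - <<'E'
from h import *
st,s=snap("top"); cv2.imwrite("pics/top.png",s["pixels"])
np.save("top.npy",s,allow_pickle=True)
st,s2=snap("scene"); cv2.imwrite("pics/scene.png",s2["pixels"]); np.save("scene.npy",s2,allow_pickle=True)
print(st["ee_pos"],st["eef_rot"],st["finger_gap"],st["time"])
print(s["R"],s["t"],s["K"])
E
```

```text
[ 274.31777909 -560.95929218  230.24213287] [ 0.70784561 -3.06019122 -0.00322833] 0.9999893880921983 0.05
[[ 0.00286954 -0.99999444  0.00169984]
 [-0.99351439 -0.00304416 -0.11366566]
 [ 0.1136702  -0.00136264 -0.9935176 ]] [ -32.76922519  561.05706707 1492.3390019 ] [[429.40249048   0.         276.82170072]
 [  0.         429.40249048 209.96089715]
 [  0.           0.           1.        ]]
```

View pics/top.png

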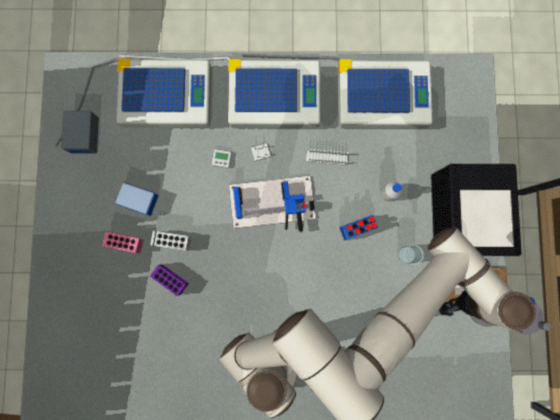

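View pics/scene.png

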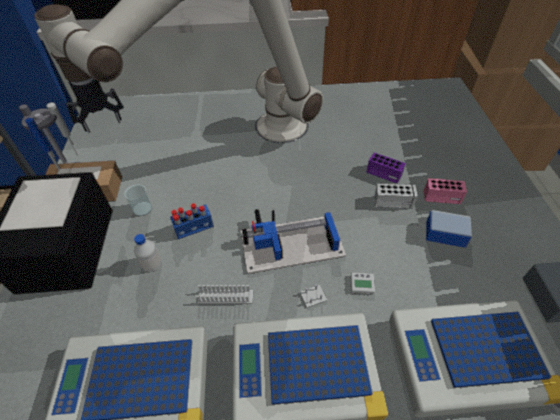

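Candidates in the top view: white rack (170,240), pink rack (122,242), purple rack (169,279), white comb rack (328,156), full blue rack (358,227) and spare plate (262,152). I choose the white one at (170,240). The clamp is at (272,202): fixed jaw at about (237,203), moving body at about (294,197), handle pointing down (toward the robot).

```bash
python3 - <<'E'
from h import *
s=np.load("top.npy",allow_pickle=True).item(); s2=np.load("scene.npy",allow_pickle=True).item()
a=cv2.resize(s["pixels"][215:275,140:220],None,fx=8,fy=8,interpolation=cv2.INTER_CUBIC)[:, :]
b=cv2.resize(s["pixels"][165:240,220:330],None,fx=7,fy=7,interpolation=cv2.INTER_CUBIC)
a=cv2.resize(s["pixels"][222:262,140:210],None,fx=5,fy=5,interpolation=cv2.INTER_CUBIC)
b=cv2.resize(s["pixels"][168:238,220:330],None,fx=5,fy=5,interpolation=cv2.INTER_CUBIC)
im=np.zeros((560,560,3),np.uint8); im[:200,:350]=a; im[205:555,:550]=b
cv2.imwrite("pics/c.png",im)
for n,u,v in [("rack",170,240),("fix",237,203),("mov",294,197)]: print(n,world(s,u,v))
E
```

```text
rack [452.38496537 337.92202379  59.20859933]
fix [580.81002834 107.16747815  68.94733038]
mov [602.72153618 -90.70693918  67.08104823]
```

View pics/c.png

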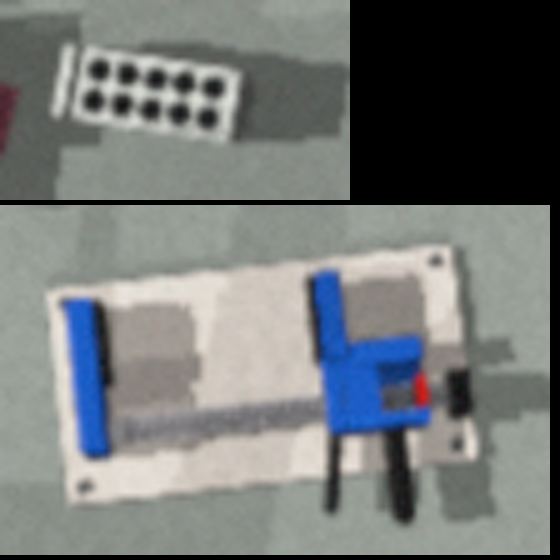

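```bash
cat >> h.py <<'E'
from scipy.spatial.transform import Rotation as Ro
def plan(pos,psi=None,deg=None):
    """shift in tool axes to reach TCP pos (mm) with tool y axis along world angle psi(deg), pointing down"""
    st=arm.get_state(); R=Ro.from_rotvec(st["eef_rot"]); p=np.array(st["ee_pos"])
    d=R.inv().apply(np.array(pos)-p)/1000
    best=None
    if psi is not None:
        for a in (psi,psi+180):
            c,s_=np.cos(np.radians(a)),np.sin(np.radians(a))
            y=np.array([c,s_,0]);z=np.array([0,0,-1.]);x=np.cross(y,z)
            r=(R.inv()*Ro.from_matrix(np.c_[x,y,z])).as_rotvec()
            if best is None or np.linalg.norm(r)<np.linalg.norm(best): best=r
    print("shift",d.round(4),"turn",None if best is None else best.round(4),"len",np.linalg.norm(d).round(3))
def stat():
    st=arm.get_state();R=Ro.from_rotvec(st["eef_rot"]).as_matrix()
    print("t",round(st["time"],2),"p",np.round(st["ee_pos"],1),"toolx",R[:,0].round(3),"tooly",R[:,1].round(3),"z",R[:,2].round(3),"j",np.round(st["joints"],2),"F",np.round(st["wrist_force"],1),"gap",round(st["finger_gap"],3),"gf",round(st["grip_force"],1))
def wsnap(name=None):
    st,s=snap("wrist"); R=Ro.from_rotvec(st["eef_rot"]).as_matrix()
    T=np.eye(4);T[:3,:3]=R;T[:3,3]=st["ee_pos"]; W=T@s["T_tool_cam"]
    s["R"]=W[:3,:3].T; s["t"]=-W[:3,:3].T@W[:3,3]
    if name: cv2.imwrite(f"pics/{name}.png",s["pixels"]); np.save(name+".npy",s,allow_pickle=True)
    return s
E
python3 - <<'E'
from h import *
stat(); s=wsnap("w0"); print(s["T_tool_cam"],s["K"]); plan([500,0,330],0); plan([500,0,330],90)
E
```

```text
t 0.1 p [ 274.3 -561.   230.3] toolx [-0.898 -0.439  0.   ] tooly [-0.439  0.898  0.002] z [-0.001  0.002 -1.   ] j [-0.86  0.39  0.01 -0.   -1.19 -0.26] F [-0.1 -0.2  0.2] gap 0.997 gf 0.0
[[ 2.96094587e-05 -9.55946535e-01 -2.93540833e-01  7.46807027e+01]
 [ 9.99999990e-01 -1.29161108e-05  1.42932652e-04  5.06308968e-01]
 [-1.40427380e-04 -2.93540834e-01  9.55946525e-01 -1.43946109e+02]
 [ 0.00000000e+00  0.00000000e+00  0.00000000e+00  1.00000000e+00]] [[325.61544335   0.         280.61435764]
 [  0.         325.61544335 210.17275386]
 [  0.           0.           1.        ]]
shift [-0.4491  0.4051 -0.0989] turn [ 1.6000e-03  8.0000e-04 -1.1161e+00] len 0.613
shift [-0.4491  0.4051 -0.0989] turn [ 0.0016 -0.0005  0.4547] len 0.613
```

```bash
python3 - <<'E'
from h import *
plan([540,120,300],90)
E
```

```text
shift [-0.5377  0.4953 -0.0688] turn [ 0.0016 -0.0005  0.4547] len 0.734
```

```bash
python3 -m pendant '[-0.029,0.027,-0.004,0,0,0.024,1, -0.058,0.053,-0.008,0,0,0.048,1, -0.087,0.08,-0.011,0,0,0.073,1, -0.115,0.106,-0.015,0,0,0.097,1, -0.144,0.133,-0.018,0,0,0.122,1, -0.173,0.159,-0.022,0,0,0.146,1, -0.202,0.186,-0.026,0,0,0.17,1, -0.23,0.212,-0.03,0,0,0.195,1, -0.259,0.239,-0.033,0,0,0.219,1, -0.288,0.265,-0.037,0,0,0.244,1]'; python3 -c "
from h import *
stat();plan([540,120,300],90)"
```

```text
time: 0.98
ee_pos: [416.7, -194.9, 268.4]
eef_rot: [0.328, -3.124, -0.0]
wrist_force: [0.8, 0.3, -0.4]
finger_gap: 0.999
grip_force: 0.0
t 0.98 p [ 416.7 -194.9  268.4] toolx [-0.978 -0.208  0.   ] tooly [-0.208  0.978  0.   ] z [-0.  0. -1.] j [-0.08  0.07 -0.31 -0.   -1.19 -1.28] F [ 0.8  0.3 -0.4] gap 0.999 gf 0.0
shift [-0.186   0.2824 -0.0315] turn [ 3.000e-04 -1.000e-04  2.095e-01] len 0.34
```

```bash
python3 -m pendant '[-0.023,0.035,-0.004,0,0,0.026,1, -0.046,0.07,-0.008,0,0,0.052,1, -0.07,0.106,-0.012,0,0,0.078,1, -0.093,0.141,-0.016,0,0,0.105,1, -0.116,0.176,-0.02,0,0,0.13,1, -0.14,0.212,-0.024,0,0,0.157,1, -0.163,0.247,-0.028,0,0,0.183,1, -0.186,0.282,-0.032,0,0,0.209,1, -0.186,0.282,-0.032,0,0,0.209,1, -0.186,0.282,-0.032,0,0,0.209,1]'; python3 -c "
from h import *
stat();wsnap('w1');stat()"
```

```text
time: 1.82
ee_pos: [540.2, 120.2, 299.3]
eef_rot: [0.008, -3.14, 0.001]
wrist_force: [0.6, -0.8, 0.8]
finger_gap: 0.996
grip_force: 0.0
t 1.82 p [540.2 120.2 299.3] toolx [-1.    -0.005  0.001] tooly [-0.005  1.    -0.   ] z [-0.001 -0.    -1.   ] j [ 0.51  0.22 -0.05 -0.   -1.3  -2.08] F [ 0.6 -0.8  0.8] gap 0.996 gf 0.0
t 1.87 p [539.5 118.6 299.5] toolx [-1.    -0.004  0.002] tooly [-0.004  1.    -0.001] z [-0.002 -0.001 -1.   ] j [ 0.51  0.22 -0.05 -0.   -1.3  -2.08] F [-0.3  0.   0.4] gap 1.007 gf 0.0
```

View pics/w1.png

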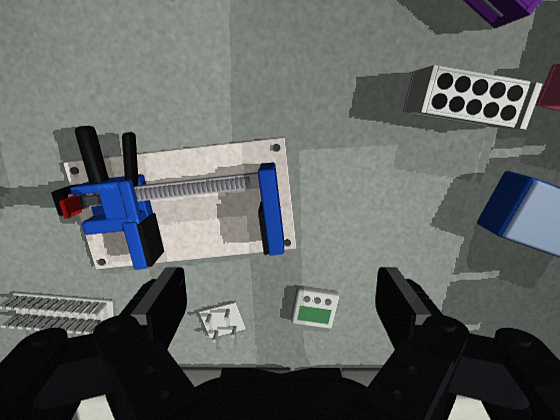

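The view shows the clamp at left (body at (125,200), red lever at (68,205), handle at (90,150), trigger at (130,155), fixed jaw at (270,210)). The white rack is at (480,97) with its end plate at (532,105), on the world +y side. The pink rack is close to the plate, at (552,85).

```bash
cat >> h.py <<'E'
def cloud(s):
    K=np.array(s["K"]);h,w=s["range_z"].shape;v,u=np.mgrid[:h,:w]
    P=np.stack([(u-K[0,2])/K[0,0],(v-K[1,2])/K[1,1],np.ones((h,w))],-1)*s["range_z"][...,None]
    return (P-np.array(s["t"]))@np.array(s["R"])
def rect(P,m):
    q=P[m][:,:2].astype(np.float32); return cv2.minAreaRect(q),len(q)
E
cat > m.py <<'E'
from h import *
import sys
s=np.load(sys.argv[1]+".npy",allow_pickle=True).item(); P=cloud(s); I=s["pixels"].astype(int); hsv=cv2.cvtColor(s["pixels"],cv2.COLOR_BGR2HSV).astype(int)
X,Y,Z=P[...,0],P[...,1],P[...,2]; ok=s["range_z"]>0
bl=(hsv[...,0]>100)&(hsv[...,0]<130)&(hsv[...,1]>150)&ok
cl=(Y>-180)&(Y<200)&(X>430)&(X<720)&ok
wh=(hsv[...,1]<40)&(hsv[...,2]>120)&ok
print("fixed jaw",rect(P,bl&cl&(Z>55)&(Y>60)))
print("body",rect(P,bl&cl&(Z>50)&(Y<60)), "z",np.percentile(Z[bl&cl&(Y<60)],[50,90,99]))
print("board",rect(P,cl&(Z>7)&(Z<17)), "z",np.median(Z[cl&(Z>7)&(Z<17)]))
red=((hsv[...,0]<8)|(hsv[...,0]>172))&(hsv[...,1]>150)&cl
print("red",rect(P,red),np.percentile(P[red],[2,50,98],axis=0).round(1).tolist())
dk=(hsv[...,2]<60)&cl&(X<585)&(Z>25)
print("dark",rect(P,dk))
n,l,stt,c=cv2.connectedComponentsWithStats(dk.astype(np.uint8))
for i in range(1,n):
    if stt[i,4]>100: print("  ",c[i].round(0),rect(P,l==i),np.percentile(Z[l==i],[5,50,95]).round(1))
rk=(X>380)&(X<520)&(Y>230)&(Y<450)&wh&(Z>52)&(Z<68)
print("rack+plate",rect(P,rk),np.median(Z[rk]))
n,l,stt,c=cv2.connectedComponentsWithStats(rk.astype(np.uint8))
for i in range(1,n):
    if stt[i,4]>60: print("  ",c[i].round(0),rect(P,l==i),np.median(Z[l==i]))
E
python3 m.py w1
```

```text
fixed jaw (((579.0670776367188, 128.52638244628906), (117.89925384521484, 136.0792236328125), 0.6890113353729248), 2242)
body (((558.7786865234375, -47.02577209472656), (137.166015625, 196.81906127929688), 43.87687683105469), 3024) z [ 64.30542942  68.57301929 374.06165234]
board (((626.1913452148438, -2.166778564453125), (225.15594482421875, 309.0042724609375), 6.746038436889648), 14352) z 13.4615956534535
red (((556.4691162109375, 18.991561889648438), (339.142822265625, 105.39635467529297), 82.02283477783203), 472) [[525.2, -145.5, 43.9], [570.0, -121.0, 86.0], [582.4, 164.9, 382.3]]
dark (((534.3710327148438, 17.407012939453125), (357.1243896484375, 101.08882904052734), 89.99219512939453), 46838)
   [ 91. 154.] (((518.2022094726562, -108.69901275634766), (68.9558334350586, 20.256120681762695), 1.3850784301757812), 1161) [37.7 53.9 57. ]
   [130. 158.] (((524.6082763671875, -62.636962890625), (67.18297576904297, 11.87120532989502), 0.12993167340755463), 676) [37.9 52.  55.7]
   [ 60. 196.] (((569.8165283203125, -142.59622192382812), (24.127050399780273, 38.665828704833984), 14.12291145324707), 248) [36.7 54.9 56.6]
   [ 79. 203.] (((570.7999267578125, -113.9136962890625), (18.97087860107422, 28.71635627746582), 17.79879379272461), 319) [53.1 70.2 89.2]
   [280. 369.] (((535.6244506835938, 120.50782775878906), (33.95473098754883, 151.01788330078125), 0.4296804964542389), 44287) [332.4 374.6 392.1]
rack+plate (((450.4710388183594, 342.417724609375), (123.80171966552734, 49.6240348815918), 81.45342254638672), 2900) 61.48896420132152
   [473.  96.] (((449.5182189941406, 336.0774841308594), (110.9788818359375, 49.6240348815918), 81.45342254638672), 2596) 61.480024368887356
   [531. 106.] (((459.17425537109375, 399.427978515625), (8.283639907836914, 49.213985443115234), 81.75675964355469), 304) 61.574154847204234
```

```bash
sed -i 's/^ok=.*//; s/ok=s\["range_z"\]>0/ok=(s["range_z"]>0)\&(Z<100)/' m.py; cat >> m.py <<'E'
bar=cl&(hsv[...,1]<60)&(Z>45)&(Z<60)&(Y<85)&(Y>-40)&(X>540)&(X<600); print("bar",rect(P,bar))
for nm,m in (("board",cl&wh&(Z>7)&(Z<17)),):
    n,l,stt,c=cv2.connectedComponentsWithStats(m.astype(np.uint8))
    for i in range(1,n):
        if stt[i,4]>800: print(nm,c[i].round(0),rect(P,l==i))
m=bl&cl&(Z>66-8)&(Z<75)&(Y<60); n,l,stt,c=cv2.connectedComponentsWithStats(m.astype(np.uint8))
for i in range(1,n):
    if stt[i,4]>100: print("bodytop",rect(P,l==i),np.median(Z[l==i]))
E
python3 m.py w1
```

```text
fixed jaw (((584.3710327148438, 109.24496459960938), (108.57604217529297, 19.971744537353516), 6.554032802581787), 1422)
body (((578.92822265625, -106.43639373779297), (167.19163513183594, 102.80400848388672), 4.62449836730957), 2892) z [64.22452179 68.15959596 69.4928706 ]
board (((626.1913452148438, -2.166778564453125), (225.15594482421875, 309.0042724609375), 6.746038436889648), 14352) z 13.4615956534535
red (((552.8167114257812, -25.161056518554688), (248.165283203125, 102.22120666503906), 79.48402404785156), 391) [[553.2, -146.1, 40.3], [571.8, -121.4, 82.5], [582.4, -100.2, 93.5]]
dark (((534.3651733398438, -25.493194580078125), (271.323974609375, 101.08882904052734), 89.99219512939453), 2551)
   [ 91. 154.] (((518.2022094726562, -108.69901275634766), (68.9558334350586, 20.256120681762695), 1.3850784301757812), 1161) [37.7 53.9 57. ]
   [130. 158.] (((524.6082763671875, -62.636962890625), (67.18297576904297, 11.87120532989502), 0.12993167340755463), 676) [37.9 52.  55.7]
   [ 60. 196.] (((569.8165283203125, -142.59622192382812), (24.127050399780273, 38.665828704833984), 14.1229
[... 521 characters left out ...]
836914, 49.213985443115234), 81.75675964355469), 304) 61.574154847204234
bar (((556.2274780273438, 22.567310333251953), (18.488582611083984, 126.4347152709961), 6.6612019538879395), 1502)
board [223. 168.] (((587.7343139648438, 35.25871276855469), (157.44190979003906, 199.39678955078125), 6.629265785217285), 5195)
board [206. 227.] (((622.123291015625, 14.80389404296875), (95.09272003173828, 164.28030395507812), 6.724109172821045), 5938)
board [106. 253.] (((658.8790283203125, -124.61090850830078), (54.65077590942383, 56.09130859375), 6.478649139404297), 875)
bodytop (((605.8011474609375, -88.94031524658203), (112.6490249633789, 71.77061462402344), 6.530233860015869), 2716) 64.60055924189382
```

```bash
cat > c.py <<'E'
from m import *
a=np.radians(6.6); ex=np.array([np.cos(a),np.sin(a)]); ey=np.array([-np.sin(a),np.cos(a)])
Q=P[...,:2]-[556.2,22.6]; cx=Q@ex; cy=Q@ey
def q(n,m): print(n,m.sum(),"x",np.percentile(cx[m],[1,5,50,95,99]).round(1),"y",np.percentile(cy[m],[1,5,50,95,99]).round(1),"z",np.percentile(Z[m],[5,50,95]).round(1))
dark=(hsv[...,2]<70)&ok
pad=(cx>36)&(cx<90)&ok
q("fixpad",dark&pad&(cy>40)&(cy<100)&(Z>20)); q("fixpad top",dark&pad&(cy>40)&(cy<100)&(Z>60))
q("fixblue",bl&pad&(cy>40)&(cy<120)&(Z>60))
q("movpad",dark&pad&(cy>-120)&(cy<0)&(Z>20)); q("movpad top",dark&pad&(cy>-120)&(cy<0)&(Z>62))
q("movblue",bl&pad&(cy>-180)&(cy<0)&(Z>60)&(cx>50))
r=red&(abs(cx)<30)&(cy<-100); q("red",r); q("redtop",r&(Z>85))
q("handle",dark&(cx<-25)&(cx>-90)&(cy<-100)&(cy>-150)&(Z>50)); q("trig",dark&(cx<-25)&(cx>-90)&(cy>-100)&(cy<-50)&(Z>48))
q("bodyblue",bl&(Z>58)&(cx<30)&(cy<0)&(cx>-30))
q("board",wh&(Z>7)&(Z<17)&(abs(cx)<200)&(abs(cy)<200))
E
python3 c.py w1 | sed -n '/fixpad/,$p'
```

```text
fixpad 216 x [36.6 38.4 61.2 86.7 89.5] y [66.9 67.3 70.3 73.1 73.4] z [65.7 67.4 68.5]
fixpad top 216 x [36.6 38.4 61.2 86.7 89.5] y [66.9 67.3 70.3 73.1 73.4] z [65.7 67.4 68.5]
fixblue 660 x [36.6 38.8 62.3 87.1 89.3] y [73.2 74.1 83.1 92.  92.7] z [66.6 68.3 69.7]
movpad 797 x [36.7 38.8 62.2 87.1 89.5] y [-82.5 -81.4 -77.5 -76.9 -76.5] z [24.4 51.9 67.9]
movpad top 254 x [36.9 38.8 61.8 87.  89.5] y [-82.7 -82.2 -78.7 -77.1 -76.9] z [62.7 67.  68.5]
movblue 404 x [50.3 52.  69.3 87.8 89.7] y [-99.2 -98.4 -90.5 -83.5 -82.5] z [66.8 68.3 69.5]
red 380 x [-10.6 -10.   -1.    8.9  10. ] y [-174.4 -149.9 -144.9 -143.5 -143. ] z [67.  82.9 93.2]
redtop 168 x [-10.5  -9.7  -0.6   8.7   9.6] y [-150.4 -149.5 -145.6 -144.3 -144. ] z [85.7 91.1 93.5]
handle 722 x [-86.1 -83.2 -56.6 -28.1 -25.6] y [-133.6 -132.5 -124.7 -119.7 -119. ] z [51.1 55.2 57.2]
trig 389 x [-73.6 -71.2 -50.  -27.5 -25.5] y [-87.3 -85.2 -79.  -73.8 -72.8] z [49.4 54.  56. ]
bodyblue 1726 x [-19.7 -18.7   2.7  28.1  29.6] y [-150.1 -144.1 -104.7  -82.   -81.2] z [61.  64.2 65.6]
board 13111 x [-45.  -41.4  36.4 108.3 191.8] y [-186.4 -174.2  -14.1  101.3  107.7] z [11.9 13.4 14.8]
```

```bash
python3 -c "
from h import *
plan([450,338,190],171.45)"
```

```text
shift [0.0886 0.2198 0.1095] turn [ 6.0000e-04 -1.9000e-03 -1.4179e+00] len 0.261
```

```bash
python3 -m pendant '[0.009,0.022,0.01,0,0,-0.118,1, 0.018,0.044,0.02,0,0,-0.236,1, 0.027,0.066,0.03,0,0,-0.354,1, 0.035,0.088,0.04,0,0,-0.472,1, 0.044,0.11,0.05,0,0,-0.59,1, 0.053,0.132,0.06,0,0,-0.708,1, 0.062,0.154,0.07,0,0,-0.826,1, 0.071,0.176,0.08,0,0,-0.944,1, 0.08,0.198,0.09,0,0,-1.062,1, 0.089,0.22,0.1,0,0,-1.18,1]'; python3 -c "
from h import *
stat();plan([450,338,190],171.45)"
```

```text
time: 2.7
ee_pos: [449.9, 336.5, 200.1]
eef_rot: [1.755, -2.605, 0.0]
wrist_force: [0.7, -0.4, 0.1]
finger_gap: 1.002
grip_force: 0.0
t 2.7 p [449.9 336.5 200.1] toolx [-0.376 -0.927  0.   ] tooly [-0.927  0.376  0.   ] z [-0. -0. -1.] j [ 0.93  0.3  -0.2  -0.   -1.07 -1.32] F [ 0.7 -0.4  0.1] gap 1.002 gf 0.0
shift [-0.0014  0.0005  0.0101] turn [ 1.000e-04 -2.000e-04 -2.359e-01] len 0.01
```

```bash
python3 -m pendant '[0,0,0.003,0,0,-0.08,1, -0.001,0,0.006,0,0,-0.16,1, -0.001,0,0.01,0,0,-0.236,1, -0.001,0,0.01,0,0,-0.236,1, -0.001,0,0.01,0,0,-0.236,1, -0.001,0,0.01,0,0,-0.236,1, -0.001,0,0.01,0,0,-0.236,1, -0.001,0,0.01,0,0,-0.236,1, -0.001,0,0.01,0,0,-0.236,1, -0.001,0,0.01,0,0,-0.236,1]'; python3 -c "
from h import *
stat();wsnap('w2');stat()"; python3 m.py w2 | grep -A4 rack; python3 -c "
from h import *
plan([450,338,27],171.45)"
```

```text
time: 3.53
ee_pos: [450.8, 338.5, 190.4]
eef_rot: [-2.045, 2.385, 0.0]
wrist_force: [-0.4, 0.3, -1.0]
finger_gap: 0.999
grip_force: 0.0
t 3.53 p [450.8 338.5 190.4] toolx [-0.153 -0.988 -0.   ] tooly [-0.988  0.153 -0.   ] z [ 0.  0. -1.] j [ 0.93  0.31 -0.21  0.   -1.05 -1.08] F [-0.4  0.3 -1. ] gap 0.999 gf 0.0
t 3.58 p [450.7 338.5 190.4] toolx [-0.153 -0.988 -0.   ] tooly [-0.988  0.153 -0.   ] z [ 0.  0. -1.] j [ 0.93  0.31 -0.21 -0.   -1.05 -1.08] F [-0.5 -0.2  0.2] gap 1.001 gf 0.0
shift [0.0007 0.0007 0.1634] turn [-0.      0.0001 -0.004 ] len 0.163Traceback (most recent call last):
  File "m.py", line 9, in <module>
    print("body",rect(P,bl&cl&(Z>50)&(Y<60)), "z",np.percentile(Z[bl&cl&(Y<60)],[50,90,99]))
                                                  ~~~~~~~~~~~~~^^^^^^^^^^^^^^^^^^^^^^^^^^^^
    return _quantile_unchecked(
        a, q, axis, out, overwrite_input, method, keepdims, weights)
    return _ureduce(a,
                    func=_quantile_ureduce_func,
    ...<5 lines>...
                    overwrite_input=overwrite_input,
                    method=method)
    r = func(a, **kwargs)
    result = _quantile(arr,
                       quantiles=q,
    ...<2 lines>...
                       out=out,
                       weights=wgt)
    slices_having_nans = np.isnan(arr[-1, ...])
                                  ~~~^^^^^^^^^
IndexError: index -1 is out of bounds for axis 0 with size 0
```

View pics/w2.png

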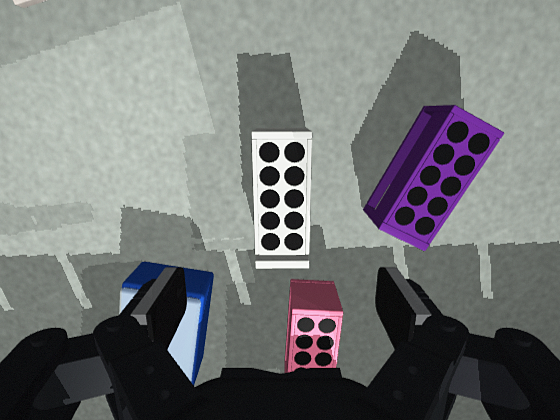

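The crop is a close view of the chosen white rack at (282,195): its plate at (282,264) stands off toward the pink rack, and the purple rack's corner is at (365,210). I'll descend with the fingers only partly open to clear it.

```bash
cat > r.py <<'E'
from h import *
import sys
s=np.load(sys.argv[1]+".npy",allow_pickle=True).item(); P=cloud(s); hsv=cv2.cvtColor(s["pixels"],cv2.COLOR_BGR2HSV).astype(int)
X,Y,Z=P[...,0],P[...,1],P[...,2]
rk=(X>380)&(X<520)&(Y>230)&(Y<450)&(hsv[...,1]<40)&(hsv[...,2]>120)&(Z>52)&(Z<68)
n,l,stt,c=cv2.connectedComponentsWithStats(rk.astype(np.uint8))
for i in range(1,n):
    if stt[i,4]>60: print("  ",c[i].round(0),rect(P,l==i),np.median(Z[l==i]))
E
python3 r.py w2
```

```text
[281. 189.] (((449.4858093261719, 335.7952575683594), (110.32438659667969, 49.937156677246094), 81.36843872070312), 4200) 61.414439193416875
   [282. 264.] (((459.2945556640625, 399.8256530761719), (8.766852378845215, 49.20554733276367), 81.09942626953125), 453) 61.38355101805206
```

```bash
python3 -m pendant '[0,0.001,0.02,0,0,0,0.82, 0,0.001,0.045,0,0,0,0.82, 0,0.001,0.07,0,0,0,0.82, 0,0.001,0.095,0,0,0,0.82, 0,0.001,0.12,0,0,0,0.82, 0,0.001,0.14,0,0,0,0.82, 0,0.001,0.155,0,0,0,0.82, 0,0.001,0.163,0,0,0,0.82, 0,0.001,0.163,0,0,0,0.82, 0,0.001,0.163,0,0,0,0.82]' 35;  python3 -m pendant '[0,0,0,0,0,0,0.3, 0,0,0,0,0,0,0.3, 0,0,0,0,0,0,0.3, 0,0,0,0,0,0,0.3, 0,0,0,0,0,0,0.3, 0,0,0,0,0,0,0.3, 0,0,-0.003,0,0,0,0.3, 0,0,-0.01,0,0,0,0.3, 0,0,-0.025,0,0,0,0.3, 0,0,-0.05,0,0,0,0.3]' 35; python3 -c "
from h import *
stat()
a=np.radians(6.6); ex=np.array([np.cos(a),np.sin(a)]); ey=np.array([-np.sin(a),np.cos(a)])
for x,y in ((62,-8.3),): print(np.array([556.2,22.6])+x*ex+y*ey)
"
```

```text
time: 4.42
ee_pos: [450.0, 339.0, 27.5]
eef_rot: [-2.046, 2.384, -0.0]
wrist_force: [0.2, 1.1, 0.0]
finger_gap: 0.823
grip_force: 0.0
time: 5.25
ee_pos: [448.0, 336.7, 75.3]
eef_rot: [2.039, -2.38, 0.001]
wrist_force: [0.9, 0.0, -1.2]
finger_gap: 0.58
grip_force: 37.5
t 5.25 p [448.  336.7  75.3] toolx [-0.153 -0.988  0.006] tooly [-0.988  0.153  0.004] z [-0.005 -0.005 -1.   ] j [ 0.93  0.44 -0.34 -0.   -0.79 -1.09] F [ 0.9  0.  -1.2] gap 0.58 gf 37.5
[618.74308982  21.48110938]
```

```bash
python3 -m pendant '[0,0,-0.03,0,0,0,0.3, 0,0,-0.06,0,0,0,0.3, 0,0,-0.085,0,0,0,0.3, 0,0,-0.085,0,0,0,0.3, 0,0,-0.085,0,0,0,0.3, 0,0,-0.085,0,0,0,0.3, 0,0,-0.085,0,0,0,0.3, 0,0,-0.085,0,0,0,0.3, 0,0,-0.085,0,0,0,0.3, 0,0,-0.085,0,0,0,0.3]'; python3 -c "
from h import *
stat(); plan([618.7,21.5,160],186.6)
"
```

```text
time: 6.08
ee_pos: [449.5, 338.5, 161.4]
eef_rot: [2.044, -2.383, 0.001]
wrist_force: [0.3, -1.0, -2.2]
finger_gap: 0.579
grip_force: 37.6
t 6.08 p [449.5 338.5 161.4] toolx [-0.152 -0.988  0.002] tooly [-0.988  0.152  0.001] z [-0.001 -0.001 -1.   ] j [ 0.93  0.34 -0.25 -0.   -0.99 -1.09] F [ 0.3 -1.  -2.2] gap 0.579 gf 37.6
shift [ 0.2875 -0.2155  0.0017] turn [ 0.0011 -0.0014 -0.2682] len 0.359
```

```bash
python3 -m pendant '[0.015,-0.011,0,0,0,-0.015,0.3, 0.045,-0.034,0,0,0,-0.045,0.3, 0.078,-0.058,0,0,0,-0.075,0.3, 0.112,-0.084,0,0,0,-0.105,0.3, 0.146,-0.11,0,0,0,-0.135,0.3, 0.18,-0.135,0,0,0,-0.168,0.3, 0.21,-0.158,0,0,0,-0.2,0.3, 0.24,-0.18,0,0,0,-0.225,0.3, 0.265,-0.199,0,0,0,-0.25,0.3, 0.28,-0.21,0,0,0,-0.268,0.3]'; python3 -m pendant '[0.007,-0.006,0,0,0,0,0.3, 0.007,-0.006,0,0,0,0,0.3, 0.007,-0.006,0,0,0,0,0.3, 0.007,-0.006,0,0,0,0,0.3, 0.007,-0.006,0,0,0,0,0.3, 0.007,-0.006,0,0,0,0,0.3, 0.007,-0.006,0,0,0,0,0.3, 0.007,-0.006,0,0,0,0,0.3, 0.007,-0.006,0,0,0,0,0.3, 0.007,-0.006,0,0,0,0,0.3]'; python3 -c "
from h import *
stat();wsnap('w3');stat()
plan([618.7,21.5,160],186.6)
"; python3 c.py w3 | sed -n '/fixpad/,$p'
```

```text
time: 6.92
ee_pos: [615.7, 26.8, 161.7]
eef_rot: [2.343, -2.091, 0.0]
wrist_force: [0.1, 0.8, -2.2]
finger_gap: 0.579
grip_force: 37.4
time: 7.75
ee_pos: [621.3, 23.9, 162.4]
eef_rot: [-2.346, 2.09, -0.0]
wrist_force: [0.3, 0.1, -2.5]
finger_gap: 0.576
grip_force: 37.5
t 7.75 p [621.3  23.9 162.4] toolx [ 0.115 -0.993 -0.   ] tooly [-0.993 -0.115 -0.   ] z [ 0.  0. -1.] j [ 0.3   0.43 -0.1  -0.   -1.04 -0.18] F [ 0.3  0.1 -2.5] gap 0.576 gf 37.5
t 7.8 p [621.4  23.8 162.4] toolx [ 0.115 -0.993 -0.   ] tooly [-0.993 -0.115 -0.   ] z [ 0.  0. -1.] j [ 0.3   0.43 -0.1  -0.   -1.04 -0.18] F [ 0.2 -0.1 -1.7] gap 0.581 gf 37.5
shift [0.002  0.0029 0.0024] turn [-0.0001  0.      0.    ] len 0.004
  return _methods._mean(a, axis=axis, dtype=dtype,
  ret = ret.dtype.type(ret / rcount)
Traceback (most recent call last):
  File "c.py", line 7, in <module>
    q("fixpad",dark&pad&(cy>40)&(cy<100)&(Z>20)); q("fixpad top",dark&pad&(cy>40)&(cy<100)&(Z>60))
    ~^^^^^^^^^^^^^^^^^^^^^^^^^^^^^^^^^^^^^^^^^^^
  File "c.py", line 4, in q
    def q(n,m): print(n,m.sum(),"x",np.percentile(cx[m],[1,5,50,95,99]).round(1),"y",np.percentile(cy[m],[1,5,50,95,99]).round(1),"z",np.percentile(Z[m],[5,50,95]).round(1))
                                    ~~~~~~~~~~~~~^^^^^^^^^^^^^^^^^^^^^^
IndexError: index -1 is out of bounds for axis 0 with size 0
```

View pics/w3.png

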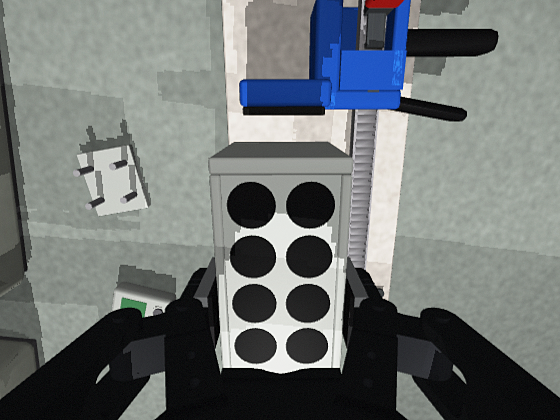

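The rack is held level over the bed. The moving pad is at about (285,110), the bar at about (362,190), and the release lever at (385,3).

```bash
sed -i 's/^def q(n,m): /def q(n,m):\n  if m.sum()>5: /' c.py; sed -i 's/^def rect.*/&/; s/    q=P\[m\]/    if m.sum()<5: return None,0\n    q=P[m]/' h.py; sed -i 's/, "z",np.percentile.*$/)/; s/, "z",np.median(Z\[cl.*$/)/' m.py; python3 c.py w3 2>/dev/null| grep -E "pad|mov|red|bar|bodytop|handle|trig"; python3 - <<'E'
from h import *
s=np.load("w3.npy",allow_pickle=True).item(); P=cloud(s); hsv=cv2.cvtColor(s["pixels"],cv2.COLOR_BGR2HSV).astype(int)
Z=P[...,2]; m=(Z>180)&(Z<210)&(hsv[...,1]<40)&(hsv[...,2]>90)&(np.arange(420)[:,None]<270)
a=np.radians(6.6); ex=np.array([np.cos(a),np.sin(a)]); ey=np.array([-np.sin(a),np.cos(a)]);Q=P[...,:2]-[556.2,22.6]
print(rect(P,m),np.median(Z[m]),np.percentile((Q@ex)[m],[1,99]),np.percentile((Q@ey)[m],[1,99]))
E
```

```text
red (((594.8877563476562, -95.16705322265625), (146.5222625732422, 42.43524169921875), 21.068851470947266), 280) [[563.5, -121.7, 67.5], [574.4, -120.2, 74.9], [584.0, -118.8, 81.7]]
bar (((556.784423828125, 17.06072235107422), (18.60799217224121, 116.35124969482422), 6.725149154663086), 2785)
bodytop (((605.5155029296875, -87.89128112792969), (113.5501708984375, 68.13896179199219), 6.395723342895508), 9271) 64.58305522607922
movpad 822 x [36.6 39.3 57.6 86.5 89.2] y [-118.8 -113.9  -81.2  -77.9  -77.9] z [40.3 67.1 68.5]
movpad top 699 x [36.6 38.7 62.5 87.1 89.2] y [-107.1  -83.3  -80.6  -77.9  -77.9] z [65.7 67.3 68.5]
movblue 1565 x [50.2 52.  70.1 88.  89.5] y [-100.2  -99.5  -91.8  -83.9  -83.3] z [66.6 68.2 69.5]
red 276 x [-9.3 -7.8  1.7 10.7 11.1] y [-146.5 -145.  -143.9 -143.4 -143.3] z [68.7 75.  80.9]
handle 2118 x [-84.7 -81.2 -54.6 -27.8 -25.5] y [-134.8 -133.6 -126.4 -120.  -119.4] z [51.5 55.4 57.1]
trig 901 x [-72.  -69.4 -47.9 -27.2 -25.5] y [-89.  -87.  -80.6 -74.9 -73.4] z [51.  54.3 55.8]
(((625.6118774414062, -13.528678894042969), (50.43815231323242, 42.87493896484375), 6.761159896850586), 9290) 195.01151616633098 [40.40217591 89.39250682] [-64.99564505 -23.38594154]
```

```bash
python3 -m pendant '[0.002,0.003,0.01,0,0,0,0.3, 0.002,0.003,0.03,0,0,0,0.3, 0.002,0.003,0.05,0,0,0,0.3, 0.002,0.003,0.07,0,0,0,0.3, 0.002,0.003,0.09,0,0,0,0.3, 0.002,0.003,0.105,0,0,0,0.3, 0.002,0.003,0.114,0,0,0,0.3, 0.002,0.003,0.118,0,0,0,0.3, 0.002,0.003,0.120,0,0,0,0.3, 0.002,0.003,0.120,0,0,0,0.3]'; python3 -m pendant '[0,0,0.001,0,0,0,0.3, 0,0,0.001,0,0,0,0.3, 0,0,0.001,0,0,0,0.3, 0,0,0.001,0,0,0,0.3, 0,0,0.002,0,0,0,0.3, 0,0,0.002,0,0,0,0.3, 0,0,0.002,0,0,0,0.3, 0,0,0.002,0,0,0,0.3, 0,0,0.002,0,0,0,0.3, 0,0,0.002,0,0,0,0.3]';python3 -c "
from h import *
stat()"
```

```text
time: 8.63
ee_pos: [618.9, 21.4, 42.5]
eef_rot: [-2.345, 2.09, -0.001]
wrist_force: [-0.6, 0.5, -2.1]
finger_gap: 0.583
grip_force: 37.5
time: 9.47
ee_pos: [619.0, 21.4, 40.8]
eef_rot: [-2.345, 2.089, -0.001]
wrist_force: [-0.0, -0.1, 2.2]
finger_gap: 0.582
grip_force: 37.9
t 9.47 p [619.   21.4  40.8] toolx [ 0.115 -0.993 -0.   ] tooly [-0.993 -0.115 -0.001] z [ 0.001  0.    -1.   ] j [ 0.3   0.56 -0.23  0.   -0.78 -0.18] F [-0.  -0.1  2.2] gap 0.582 gf 37.9
```

```bash
python3 -m pendant '[0,0,0.0005,0,0,0,0.72, 0,0,0,0,0,0,0.72, 0,0,0,0,0,0,0.72, 0,0,0,0,0,0,0.72, 0,0,-0.005,0,0,0,0.72, 0,0,-0.015,0,0,0,0.72, 0,0,-0.03,0,0,0,0.72, 0,0,-0.06,0,0,0,0.72, 0,0,-0.09,0,0,0,0.72, 0,0,-0.12,0,0,0,0.72]';python3 -c "
from h import *
stat();wsnap('w4');stat()"; python3 c.py w4 2>/dev/null| grep -E "pad|mov|red|bar|bodytop|handle|trig"; python3 - <<'E'
from h import *
s=np.load("w4.npy",allow_pickle=True).item(); P=cloud(s); hsv=cv2.cvtColor(s["pixels"],cv2.COLOR_BGR2HSV).astype(int)
Z=P[...,2]; 
a=np.radians(6.6); ex=np.array([np.cos(a),np.sin(a)]); ey=np.array([-np.sin(a),np.cos(a)]);Q=P[...,:2]-[556.2,22.6];cx=Q@ex;cy=Q@ey
m=(Z>65)&(Z<80)&(hsv[...,1]<40)&(hsv[...,2]>90)&(cx>20)&(cx<105)&(cy>-90)&(cy<90)
n,l,stt,c=cv2.connectedComponentsWithStats(m.astype(np.uint8))
for i in range(1,n):
    if stt[i,4]>60: k=l==i;print(c[i].round(0),rect(P,k),np.median(Z[k]),np.percentile(cx[k],[1,99]),np.percentile(cy[k],[1,99]))
E
```

```text
time: 10.3
ee_pos: [618.5, 21.3, 162.5]
eef_rot: [-2.345, 2.09, -0.001]
wrist_force: [0.5, 0.5, 0.4]
finger_gap: 0.727
grip_force: 0.0
t 10.3 p [618.5  21.3 162.5] toolx [ 0.115 -0.993  0.   ] tooly [-0.993 -0.115 -0.   ] z [ 0. -0. -1.] j [ 0.3   0.43 -0.11  0.   -1.04 -0.18] F [0.5 0.5 0.4] gap 0.727 gf 0.0
t 10.35 p [622.6  21.6 170.3] toolx [ 0.117 -0.993  0.001] tooly [-0.993 -0.117 -0.014] z [ 0.014  0.001 -1.   ] j [ 0.3   0.42 -0.1   0.   -1.04 -0.18] F [ 1.4 -0.3  5.7] gap 0.722 gf 0.0
red (((562.086181640625, -11.069801330566406), (241.512451171875, 93.56965637207031), 77.87599182128906), 438) [[563.6, -122.1, 59.0], [574.6, -120.4, 78.7], [584.1, -67.7, 88.3]]
bar (((556.0789184570312, 21.60417938232422), (18.62871742248535, 125.65161895751953), 6.781761646270752), 2953)
bodytop (((605.8128051757812, -89.14494323730469), (113.5601577758789, 70.15007019042969), 6.3499040603637695), 9268) 64.57472295784197
fixpad 958 x [36.6 38.9 63.2 87.2 89.4] y [48.4 48.8 67.4 72.2 72.7] z [57.2 66.2 69.8]
fixpad top 804 x [36.7 38.9 62.4 86.8 89.2] y [48.3 48.8 67.5 72.2 72.7] z [61.2 66
[... 380 characters left out ...]
] z [69.6 78.8 87.7]
redtop 76 x [-8.9 -7.8  0.7  9.6 10.2] y [-144.9 -144.8 -144.4 -144.1 -144. ] z [85.2 86.9 88.7]
handle 2101 x [-84.8 -81.3 -54.5 -27.9 -25.6] y [-134.5 -133.4 -126.2 -119.8 -119.3] z [51.5 55.4 57. ]
trig 883 x [-72.  -69.2 -48.  -27.3 -25.6] y [-88.6 -87.1 -80.8 -75.  -73.5] z [51.  54.3 55.8]
[280. 200.] (((619.4104614257812, 18.11663055419922), (50.086509704589844, 110.96553802490234), 6.814023017883301), 5542) 73.38958083277892 [37.67612709 86.91307196] [-66.82106143  42.0204429 ]
[281. 285.] (((611.7205810546875, 81.89440155029297), (49.53786087036133, 8.382030487060547), 7.527770519256592), 500) 73.44158010213707 [37.3691289  86.47546263] [48.75426232 55.95132634]
```

View pics/w4.png

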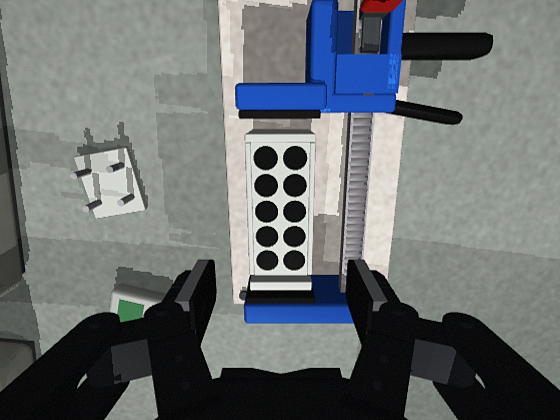

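The rack stands square between the jaws, with body and plate at (280,200) and (281,285). The moving pad at (280,112) and the fixed pad at (280,297) each have about 10 mm clearance. Next is the trigger.

```bash
cat >> h.py <<'E'
a_=np.radians(6.6); EX=np.array([np.cos(a_),np.sin(a_)]); EY=np.array([-np.sin(a_),np.cos(a_)]); O=np.array([556.2,22.6])
def cl2w(x,y,z): return [*(O+x*EX+y*EY),z]
def where():
    p=np.array(arm.get_state()["ee_pos"]); print("clampprov",((p[:2]-O)@EX).round(1),((p[:2]-O)@EY).round(1),p[2].round(1))
E
python3 -c "
from h import *
stat(); where(); plan(cl2w(-52,-108,160),96.6)"
```

```text
t 10.35 p [622.6  21.6 170.3] toolx [ 0.117 -0.993  0.001] tooly [-0.993 -0.117 -0.014] z [ 0.014  0.001 -1.   ] j [ 0.3   0.42 -0.1   0.   -1.04 -0.18] F [ 1.4 -0.3  5.7] gap 0.722 gf 0.0
clampprov 65.8 -8.6 170.3
shift [0.0992 0.1181 0.0087] turn [-0.0103 -0.0115 -1.5691] len 0.154
```

```bash
python3 -m pendant '[0.01,0.012,0,0,0,0.11,1, 0.021,0.024,0,0,0,0.22,1, 0.032,0.036,0,0,0,0.34,1, 0.043,0.049,0,0,0,0.46,1, 0.054,0.062,0,0,0,0.58,1, 0.065,0.075,0,0,0,0.7,1, 0.076,0.087,0,0,0,0.82,1, 0.085,0.097,0,0,0,0.94,1, 0.092,0.106,0,0,0,1.06,1, 0.0995,0.114,0,0,0,1.18,1]'; python3 -c "
from h import *
stat(); where(); plan(cl2w(-52,-108,160),96.6)"
```

```text
time: 11.18
ee_pos: [516.4, -91.1, 161.3]
eef_rot: [-0.777, 3.043, -0.0]
wrist_force: [1.1, -0.3, -0.1]
finger_gap: 1.0
grip_force: 0.0
t 11.18 p [516.4 -91.1 161.3] toolx [-0.878 -0.479 -0.001] tooly [-0.479  0.878 -0.001] z [ 0.001  0.    -1.   ] j [ 0.14  0.28 -0.34  0.   -0.95 -1.21] F [ 1.1 -0.3 -0.1] gap 1.0 gf 0.0
clampprov -52.6 -108.3 161.3
shift [-0.0007  0.0001  0.0013] turn [-0.0004  0.0014  0.3846] len 0.002
```

```bash
python3 -m pendant '[0,0,0,0,0,0.1,1, 0,0,0,0,0,0.2,1, 0,0,0,0,0,0.3,1, 0,0,0,0,0,0.384,1, 0,0,0.01,0,0,0.384,1, 0,0,0.03,0,0,0.384,1, 0,0,0.05,0,0,0.384,1, 0,0,0.06,0,0,0.384,1, 0,0,0.06,0,0,0.384,1, 0,0,0.06,0,0,0.384,1]'; python3 -c "
from h import *
stat(); where(); plan(cl2w(-52,-108,26),96.6); wsnap('w5')"; python3 c.py w5 2>/dev/null| grep -E "handle|trig|bodyt"
```

```text
time: 12.02
ee_pos: [516.8, -90.6, 100.1]
eef_rot: [0.193, -3.135, 0.001]
wrist_force: [0.1, 0.4, 1.1]
finger_gap: 1.002
grip_force: 0.0
t 12.02 p [516.8 -90.6 100.1] toolx [-0.992 -0.123  0.001] tooly [-0.123  0.992 -0.   ] z [-0.001 -0.    -1.   ] j [ 0.14  0.35 -0.41  0.   -0.81 -1.58] F [0.1 0.4 1.1] gap 1.002 gf 0.0
clampprov -52.1 -107.9 100.1
shift [-0.0002 -0.      0.0741] turn [-0.0004 -0.0009  0.0079] len 0.074
bodytop (((579.8950805664062, -92.44818878173828), (62.69816207885742, 71.6650619506836), 7.294564723968506), 6910) 64.33942049299847
handle 2382 x [-86.9 -84.8 -58.8 -28.7 -25.8] y [-135.2 -134.1 -127.  -120.4 -119.8] z [51.4 55.5 57.1]
trig 1214 x [-74.4 -72.7 -51.6 -27.9 -25.7] y [-89.4 -88.2 -81.8 -75.5 -73.8] z [50.3 54.4 55.9]
```

View pics/w5.png

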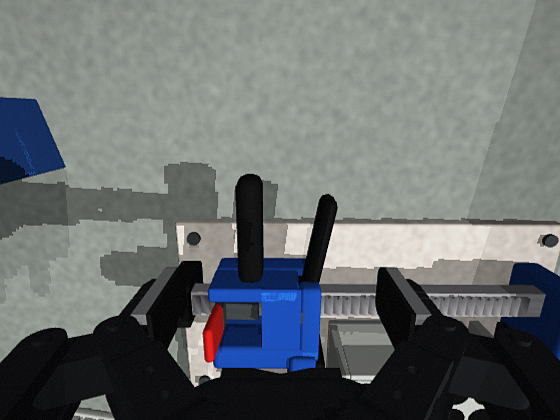

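The handle at (250,230) and trigger at (320,235) sit between the fingers (pads at about (192,300) and (388,300)). I'll descend.

```bash
python3 -m pendant '[0,0,0.012,0,0,0,1, 0,0,0.027,0,0,0,1, 0,0,0.042,0,0,0,1, 0,0,0.056,0,0,0,1, 0,0,0.067,0,0,0,1, 0,0,0.074,0,0,0,1, 0,0,0.074,0,0,0,1, 0,-0.004,0.074,0,0,0,1, 0,-0.005,0.074,0,0,0,1, 0,-0.005,0.074,0,0,0,1]' 20; python3 -m pendant '[0,0,0,0,0,0,0.7, 0,0,0,0,0,0,0.6, 0,0,0,0,0,0,0.5, 0,0,0,0,0,0,0.4, 0,0,0,0,0,0,0.3, 0,0,0,0,0,0,0.3, 0,0,0,0,0,0,0.3, 0,0,0,0,0,0,0.3, 0,0,0,0,0,0,0.3, 0,0,0,0,0,0,0.3]' 20; python3 -c "
from h import *
stat(); where()"
```

```text
time: 12.9
ee_pos: [518.3, -95.8, 27.3]
eef_rot: [-0.191, 3.134, -0.0]
wrist_force: [0.3, -0.7, -0.5]
finger_gap: 1.001
grip_force: 0.0
time: 13.73
ee_pos: [517.4, -95.7, 27.8]
eef_rot: [0.194, -3.136, 0.001]
wrist_force: [-3.4, 0.1, 11.2]
finger_gap: 0.363
grip_force: 20.4
t 13.73 p [517.4 -95.7  27.8] toolx [-0.992 -0.123  0.   ] tooly [-0.123  0.992 -0.001] z [ 0.    -0.001 -1.   ] j [ 0.13  0.46 -0.48  0.   -0.63 -1.57] F [-3.4  0.1 11.2] gap 0.363 gf 20.4
clampprov -52.2 -113.1 27.8
```

```bash
python3 -m pendant '[0,0,0,0,0,0,1, 0,0.002,0,0,0,0,1, 0,0.006,0,0,0,0,1, 0,0.006,0,0,0,0,1, 0,0.006,0,0,0,0,1, 0,0.006,0,0,0,0,1, 0,0.006,0,0,0,0,0.6, 0,0.006,0,0,0,0,0.3, 0,0.006,0,0,0,0,0.3, 0,0.006,0,0,0,0,0.3]'; python3 -m pendant '[0,0,0,0,0,0,0.3, 0,0,0,0,0,0,0.3, 0,0,0,0,0,0,0.3, 0,0,0,0,0,0,0.3, 0,0,0,0,0,0,0.3, 0,0,0,0,0,0,0.3, 0,0,0,0,0,0,0.3, 0,0,0,0,0,0,0.3, 0,0,0,0,0,0,0.3, 0,0,0,0,0,0,0.3]'; python3 -c "
from h import *
stat(); where();st,s=snap('scene');np.save('scene2.npy',s,allow_pickle=True)
s=wsnap('w6')"; python3 c.py w6 2>/dev/null| grep -E "handle|trig|bodyt|mov"
```

```text
time: 14.57
ee_pos: [516.5, -89.6, 26.9]
eef_rot: [0.193, -3.135, 0.001]
wrist_force: [-4.0, -0.0, 13.0]
finger_gap: 0.457
grip_force: 12.2
time: 15.4
ee_pos: [516.5, -89.9, 27.5]
eef_rot: [0.194, -3.135, 0.001]
wrist_force: [-3.6, 1.4, 10.0]
finger_gap: 0.367
grip_force: 20.7
t 15.4 p [516.5 -89.9  27.5] toolx [-0.992 -0.123  0.   ] tooly [-0.123  0.992 -0.001] z [-0.    -0.001 -1.   ] j [ 0.14  0.46 -0.48  0.   -0.63 -1.59] F [-3.6  1.4 10. ] gap 0.367 gf 20.7
clampprov -52.4 -107.2 27.5
handle 13022 x [-86.6 -81.8 -60.3 -34.4 -26.9] y [-149.7 -148.6 -122.7 -104.6 -100.7] z [52.1 65.9 96.9]
trig 11158 x [-73.1 -69.3 -59.9 -38.1 -27.6] y [-99.5 -97.6 -71.4 -57.6 -53.6] z [53.4 84.6 98.4]
```

```bash
python3 -m pendant '[0,0,0,0,0,0,1, 0,0.002,0,0,0,0,1, 0,0.006,0,0,0,0,1, 0,0.006,0,0,0,0,1, 0,0.006,0,0,0,0,1, 0,0.006,0,0,0,0,1, 0,0.006,0,0,0,0,0.6, 0,0.006,0,0,0,0,0.3, 0,0.006,0,0,0,0,0.3, 0,0.006,0,0,0,0,0.3]'; python3 -m pendant '[0,0,0,0,0,0,0.3, 0,0,0,0,0,0,0.3, 0,0,0,0,0,0,0.3, 0,0,0,0,0,0,0.3, 0,0,0,0,0,0,0.3, 0,0,0,0,0,0,0.3, 0,0,0,0,0,0,0.3, 0,0,0,0,0,0,0.3, 0,0,0,0,0,0,0.3, 0,0,0,0,0,0,0.3]'; cat > p.py <<'E'
from h import *
stat(); where(); s=arm.snapshot("top"); P=cloud(s); hsv=cv2.cvtColor(s["pixels"],cv2.COLOR_BGR2HSV).astype(int)
Q=P[...,:2]-O;cx=Q@EX;cy=Q@EY;Z=P[...,2]
b=(hsv[...,0]>100)&(hsv[...,0]<130)&(hsv[...,1]>130)&(cx>50)&(cx<95)&(Z<85)&(Z>55)
for n,m in (("mov",b&(cy<20)&(cy>-130)),("fix",b&(cy>55)&(cy<120)),("rack",(hsv[...,1]<50)&(hsv[...,2]>110)&(cx>40)&(cx<85)&(Z>62)&(Z<85)&(abs(cy)<90))):
    print(n,m.sum(),np.percentile(cy[m],[2,50,98]).round(1) if m.sum() else None)
cv2.imwrite("pics/top_now.png",cv2.resize(s["pixels"][160:240,215:335],None,fx=6,fy=6,interpolation=cv2.INTER_CUBIC))
E
python3 p.py
```

```text
time: 16.33
ee_pos: [515.8, -83.7, 26.9]
eef_rot: [0.193, -3.135, 0.001]
wrist_force: [-5.1, -2.3, 12.3]
finger_gap: 0.456
grip_force: 12.7
time: 17.17
ee_pos: [515.8, -83.9, 27.6]
eef_rot: [0.194, -3.135, 0.001]
wrist_force: [-3.9, 1.5, 10.0]
finger_gap: 0.361
grip_force: 20.6
t 17.17 p [515.8 -83.9  27.6] toolx [-0.992 -0.123  0.   ] tooly [-0.123  0.992 -0.001] z [-0.    -0.001 -1.   ] j [ 0.15  0.46 -0.49  0.   -0.63 -1.6 ] F [-3.9  1.5 10. ] gap 0.361 gf 20.6
clampprov -52.4 -101.2 27.6
mov 59 [-81.3 -72.2 -64.1]
fix 65 [71.3 80.  89.6]
rack 327 [-57.8   3.1  64.2]
```

```bash
python3 -m pendant '[0,0,0,0,0,0,1, 0,0.002,0,0,0,0,1, 0,0.006,0,0,0,0,1, 0,0.006,0,0,0,0,1, 0,0.006,0,0,0,0,1, 0,0.006,0,0,0,0,1, 0,0.006,0,0,0,0,0.6, 0,0.006,0,0,0,0,0.3, 0,0.006,0,0,0,0,0.3, 0,0.006,0,0,0,0,0.3]' 20; python3 -m pendant '[0,0,0,0,0,0,0.3, 0,0,0,0,0,0,0.3, 0,0,0,0,0,0,0.3, 0,0,0,0,0,0,0.3, 0,0,0,0,0,0,0.3, 0,0,0,0,0,0,0.3, 0,0,0,0,0,0,0.3, 0,0,0,0,0,0,0.3, 0,0,0,0,0,0,0.3, 0,0,0,0,0,0,0.3]'; python3 p.py
```

```text
time: 18.05
ee_pos: [515.2, -77.9, 27.0]
eef_rot: [0.193, -3.135, 0.001]
wrist_force: [-4.2, -7.9, 16.4]
finger_gap: 0.452
grip_force: 17.6
time: 18.88
ee_pos: [515.3, -78.5, 27.9]
eef_rot: [0.195, -3.135, 0.002]
wrist_force: [-3.5, -1.5, 11.6]
finger_gap: 0.366
grip_force: 20.6
t 18.88 p [515.3 -78.5  27.9] toolx [-0.992 -0.124  0.   ] tooly [-0.124  0.992 -0.002] z [-0.    -0.002 -1.   ] j [ 0.16  0.46 -0.49  0.   -0.62 -1.61] F [-3.5 -1.5 11.6] gap 0.366 gf 20.6
clampprov -52.3 -95.7 27.9
mov 60 [-75.7 -67.7 -58.9]
fix 64 [71.7 80.7 89.3]
rack 325 [-52.8   7.5  65.4]
```

```bash
python3 -m pendant '[0,0,0,0,0,0,1, 0,0.002,0,0,0,0,1, 0,0.006,0,0,0,0,1, 0,0.006,0,0,0,0,1, 0,0.006,0,0,0,0,1, 0,0.006,0,0,0,0,1, 0,0.006,0,0,0,0,0.6, 0,0.006,0,0,0,0,0.3, 0,0.006,0,0,0,0,0.3, 0,0.006,0,0,0,0,0.3]' 20; python3 -m pendant '[0,0,0,0,0,0,0.3, 0,0,0,0,0,0,0.3, 0,0,0,0,0,0,0.3, 0,0,0,0,0,0,0.3, 0,0,0,0,0,0,0.3, 0,0,0,0,0,0,0.3, 0,0,0,0,0,0,0.3, 0,0,0,0,0,0,0.3, 0,0,0,0,0,0,0.3, 0,0,0,0,0,0,0.3]'; python3 p.py
```

```text
time: 19.77
ee_pos: [514.5, -72.3, 27.3]
eef_rot: [0.194, -3.135, 0.002]
wrist_force: [-1.5, -10.8, 6.7]
finger_gap: 0.462
grip_force: 19.8
time: 20.6
ee_pos: [514.6, -73.1, 27.4]
eef_rot: [0.196, -3.135, 0.003]
wrist_force: [-1.5, -5.5, 6.4]
finger_gap: 0.452
grip_force: 19.7
t 20.6 p [514.6 -73.1  27.4] toolx [-0.992 -0.125  0.001] tooly [-0.125  0.992 -0.002] z [-0.    -0.002 -1.   ] j [ 0.17  0.46 -0.49  0.   -0.62 -1.62] F [-1.5 -5.5  6.4] gap 0.452 gf 19.7
clampprov -52.4 -90.3 27.4
mov 61 [-73.8 -65.  -57. ]
fix 64 [71.8 80.2 89.6]
rack 322 [-52.2   7.4  65.2]
```

```bash
python3 -m pendant '[0,0,0,0,0,0,0.6, 0,0,0,0,0,0,0.8, 0,0.004,0,0,0,0,1, 0,0.004,0,0,0,0,1, 0,0.004,-0.005,0,0,0,1, 0,0.004,-0.02,0,0,0,1, 0,0.004,-0.045,0,0,0,1, 0,0.004,-0.075,0,0,0,1, 0,0.004,-0.1,0,0,0,1, 0,0.004,-0.11,0,0,0,1]' 20; python3 -c "
from h import *
stat(); where(); plan(cl2w(0,-88,120),96.6); plan(cl2w(0,-88,77),96.6); wsnap('w7')"; python3 c.py w7 2>/dev/null| grep -E "handle|trig|red|body"; python3 p.py | tail -3
```

```text
time: 21.48
ee_pos: [516.0, -67.7, 140.4]
eef_rot: [-0.192, 3.129, -0.001]
wrist_force: [0.2, 0.2, -0.1]
finger_gap: 0.997
grip_force: 0.0
t 21.48 p [516.  -67.7 140.4] toolx [-0.992 -0.122 -0.007] tooly [-0.122  0.992 -0.001] z [ 0.007  0.    -1.   ] j [ 0.18  0.29 -0.38  0.   -0.89 -1.63] F [ 0.2  0.2 -0.1] gap 0.997 gf 0.0
clampprov -50.3 -85.1 140.4
shift [-0.0502 -0.0033  0.0207] turn [-0.0007  0.0067  0.0075] len 0.054
shift [-0.0499 -0.0033  0.0637] turn [-0.0007  0.0067  0.0075] len 0.081
body (((583.5309448242188, -50.80509948730469), (172.78501892089844, 137.23782348632812), 39.98408508300781), 6552)
red (((543.9566040039062, -24.977630615234375), (256.27996826171875, 105.0214614868164), 78.15791320800781), 522) [[545.9, -100.5, 43.0], [565.1, -96.3, 87.2], [583.7, -25.3, 94.1]]
bodytop (((597.3261108398438, -63.50971221923828), (103.77137756347656, 71.46267700195312), 7.556632995605469), 5974) 64.54319226086763
red 495 x [-11.5 -11.   -5.1   7.3   8.6] y [-126.4 -122.8 -119.3 -117.4 -117.2] z [69.  88.4 93.8]
redtop 289 x [-11.1 -10.6  -3.    7.6   9. ] y [-123.2 -122.8 -120.  -117.9 -117.8] z [86.2 92.3 94. ]
handle 964 x [-87.  -84.9 -59.2 -28.7 -25.8] y [-109.2 -108.6 -104.4 -100.4 -100.1] z [52.  55.7 57.2]
trig 1564 x [-86.2 -81.2 -52.2 -27.8 -25.5] y [-99.8 -99.4 -62.6 -51.7 -50.4] z [50.6 54.7 56.7]
bodyblue 4058 x [-20.3 -19.8   0.3  27.8  29.7] y [-124.4 -118.8  -81.4  -58.4  -56.2] z [60.6 64.3 65.4]
mov 60 [-74.3 -64.8 -57.1]
fix 64 [71.7 80.3 89.5]
rack 316 [-51.3   7.8  65.2]
```

View pics/w7.png

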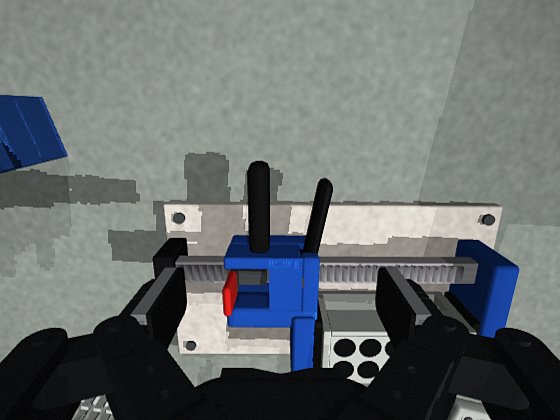

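The release paddle is at (230,293), front face at y≈-117 in the provisional clamp frame, and the jaw at (305,345) is pressed on the rack. I'll shut the fingers and move in front of the paddle.

```bash
python3 -m pendant '[-0.01,0,0,0,0,0,0.8, -0.025,-0.003,0,0,0,0,0.5, -0.04,-0.003,0,0,0,0,0.2, -0.05,-0.003,0,0,0,0.007,0, -0.05,-0.003,0,0,0,0.007,0, -0.05,-0.003,0,0,0,0.007,0, -0.05,-0.003,0.01,0,0,0.007,0, -0.05,-0.003,0.03,0,0,0.007,0, -0.05,-0.003,0.05,0,0,0.007,0, -0.05,-0.003,0.05,0,0,0.007,0]' 20; python3 -c "
from h import *
stat(); where(); plan(cl2w(0,-90,77),96.6)"
```

```text
time: 22.42
ee_pos: [559.8, -64.8, 81.8]
eef_rot: [0.177, -3.127, -0.001]
wrist_force: [-0.8, 0.0, -0.0]
finger_gap: 0.0
grip_force: 0.0
t 22.42 p [559.8 -64.8  81.8] toolx [-0.994 -0.113  0.009] tooly [-0.113  0.994  0.001] z [-0.01 -0.   -1.  ] j [ 0.17  0.44 -0.33 -0.   -0.81 -1.63] F [-0.8  0.  -0. ] gap 0.0 gf 0.0
clampprov -6.4 -87.3 81.8
shift [-0.0065 -0.0027  0.0048] turn [ 0.001  -0.0095 -0.0018] len 0.008
```

```bash
python3 -m pendant '[0,0,0,0,0,0,0, 0,0,0,0,0,0,0, 0,0,0,0,0,0,0, 0,0,0,0,0,0,0, 0,0,0,0,0,0,0, 0,0,0,0,0,0,0, 0,0,0,0,0,0,0, 0,0,0,0,0,0,0, 0,0,0,0,0,0,0, 0,0,0,0,0,0,0]' 20; python3 -c "
from h import *
stat(); where(); plan(cl2w(0,-90,77),96.6)"
```

```text
time: 23.25
ee_pos: [564.0, -64.6, 86.3]
eef_rot: [-0.18, 3.136, -0.0]
wrist_force: [0.1, -0.1, -0.5]
finger_gap: -0.001
grip_force: 0.0
t 23.25 p [564.  -64.6  86.3] toolx [-0.993 -0.115 -0.   ] tooly [-0.115  0.993 -0.   ] z [ 0.  0. -1.] j [ 0.17  0.43 -0.32  0.   -0.82 -1.63] F [ 0.1 -0.1 -0.5] gap -0.001 gf 0.0
clampprov -2.3 -87.5 86.3
shift [-0.0023 -0.0025  0.0093] turn [-0.      0.     -0.0004] len 0.01
```

```bash
python3 -m pendant '[-0.002,0,0.004,0,0,0,0, -0.002,0,0.009,0,0,0,0, -0.002,-0.003,0.009,0,0,0,0, -0.002,-0.007,0.009,0,0,0,0, -0.002,-0.01,0.009,0,0,0,0, -0.002,-0.013,0.009,0,0,0,0, -0.002,-0.016,0.009,0,0,0,0, -0.002,-0.019,0.009,0,0,0,0, -0.002,-0.022,0.009,0,0,0,0, -0.002,-0.025,0.009,0,0,0,0]'; python3 -c "
from h import *
where()"; python3 -m pendant '[0,-0.003,0,0,0,0,0, 0,-0.006,0,0,0,0,0, 0,-0.009,0,0,0,0,0, 0,-0.012,0,0,0,0,0, 0,-0.015,0,0,0,0,0, 0,-0.018,0,0,0,0,0, 0,-0.021,0,0,0,0,0, 0,-0.024,0,0,0,0,0, 0,-0.027,0,0,0,0,0, 0,-0.027,0,0,0,0,0]'; python3 -c "
from h import *
where()"; python3 p.py|tail -3
```

```text
time: 24.08
ee_pos: [568.8, -89.3, 77.2]
eef_rot: [-0.18, 3.136, 0.001]
wrist_force: [0.1, 2.5, -1.6]
finger_gap: -0.001
grip_force: 0.8
clampprov -0.3 -112.6 77.2
time: 24.92
ee_pos: [571.9, -115.7, 77.2]
eef_rot: [-0.18, 3.136, 0.001]
wrist_force: [-0.3, 3.5, -0.3]
finger_gap: -0.005
grip_force: 1.9
clampprov -0.2 -139.2 77.2
mov 0 None
fix 0 None
rack 0 None
```

```bash
python3 -m pendant '[0,-0.002,0,0,0,0,0, 0,-0.004,0,0,0,0,0, 0,-0.006,0,0,0,0,0, 0,-0.008,0,0,0,0,0, 0,-0.01,0,0,0,0,0, 0,-0.01,0,0,0,0,0, 0,-0.01,0,0,0,0,0, 0,-0.01,0,0,0,0,0, 0,-0.01,0,0,0,0,0, 0,-0.01,0,0,0,0,0]'; python3 -c "
from h import *
where()"
```

```text
time: 25.8
ee_pos: [572.8, -123.5, 77.1]
eef_rot: [0.181, -3.136, -0.005]
wrist_force: [-1.7, 12.7, 0.1]
finger_gap: 0.0
grip_force: 6.1
clampprov -0.3 -147.1 77.1
```

```bash
python3 -m pendant '[0,-0.001,0,0,0,0,0, 0,-0.001,0,0,0,0,0, 0,0.003,0,0,0,0,0, 0,0.008,0,0,0,0,0, 0,0.015,0,0,0,0,0, 0,0.022,0,0,0,0,0, 0,0.022,-0.02,0,0,0,0, 0,0.022,-0.05,0,0,0,0, 0.03,0.022,-0.08,0,0,0,0, 0.06,0.022,-0.11,0,0,0,0]'; python3 -m pendant '[0.03,0,0,0,0,0,0, 0.06,0,-0.01,0,0,0,0, 0.08,0,-0.02,0,0,0,0, 0.08,0,-0.02,0,0,0,0, 0.08,0,-0.02,0,0,0,0, 0.08,0,-0.02,0,0,0,0, 0.08,0,-0.02,0,0,0,0, 0.08,0,-0.02,0,0,0,0, 0.08,0,-0.02,0,0,0,0, 0.08,0,-0.02,0,0,0,0]'; python3 -c "
from h import *
stat();where();wsnap('w8')"; python3 c.py w8 2>/dev/null| grep -E "handle|trig|red|body|mov"; python3 - <<'E'
from h import *
s=np.load("w8.npy",allow_pickle=True).item(); P=cloud(s); hsv=cv2.cvtColor(s["pixels"],cv2.COLOR_BGR2HSV).astype(int)
Z=P[...,2];Q=P[...,:2]-O;cx=Q@EX;cy=Q@EY
m=(Z>65)&(Z<80)&(hsv[...,1]<40)&(hsv[...,2]>90)&(cx>20)&(cx<105)&(cy>-90)&(cy<90)
n,l,stt,c=cv2.connectedComponentsWithStats(m.astype(np.uint8))
for i in range(1,n):
    if stt[i,4]>60: k=l==i;print(c[i].round(0),rect(P,k),np.median(Z[k]),np.percentile(cx[k],[1,99]),np.percentile(cy[k],[1,99]))
E
```

```text
time: 26.63
ee_pos: [511.9, -110.9, 186.7]
eef_rot: [0.181, -3.135, 0.001]
wrist_force: [0.3, 0.2, 0.2]
finger_gap: 0.001
grip_force: 0.0
time: 27.47
ee_pos: [432.9, -120.0, 205.7]
eef_rot: [0.18, -3.135, 0.0]
wrist_force: [0.2, 0.9, -1.1]
finger_gap: -0.001
grip_force: 0.0
t 27.47 p [ 432.9 -120.   205.7] toolx [-0.993 -0.115  0.001] tooly [-0.115  0.993 -0.   ] z [-0.001 -0.    -1.   ] j [ 0.09  0.11 -0.44  0.   -1.03 -1.55] F [ 0.2  0.9 -1.1] gap -0.001 gf 0.0
clampprov -138.9 -127.4 205.7
body (((545.9224243164062, -111.30429077148438), (71.78865051269531, 118.00089263916016), 71.57178497314453), 159)
red (((536.6868896484375, -28.086044311523438), (259.5211181640625, 74.53050231933594), 85.05695343017578), 9) [[506.0, -160.4, 21.1], [582.4, 93.1, 38.2], [584.3, 98.1, 57.9]]
bodytop (((600.3876953125, -100.18499755859375), (19.72130584716797, 9.598078727722168), 6.777824401855469), 152) 64.36655474444804
movpad 14 x [37.4 37.5 41.3 47.  47.7] y [-27.1 -27.  -16.1  -7.4  -7.3] z [62.6 73.4 74.4]
movpad top 14 x [37.4 37.5 41.3 47.  47.7] y [-27.1 -27.  -16.1  -7.4  -7.3] z [62.6 73.4 74.4]
handle 159 x [-87.6 -87.  -82.9 -78.2 -77. ] y [-141.5 -140.4 -133.4 -127.4 -126.5] z [50.8 54.8 56.8]
trig 372 x [-74.3 -73.2 -56.3 -34.8 -30.4] y [-92.5 -91.6 -86.8 -81.2 -79.5] z [50.2 54.5 55.9]
bodyblue 76 x [20.1 22.3 25.7 29.6 29.8] y [-131.8 -131.  -126.5 -122.3 -122.3] z [59.4 64.1 65.4]
[390. 365.] (((598.17822265625, 16.223960876464844), (25.27757453918457, 7.980876445770264), 63.9980583190918), 118) 72.98249188612948 [36.65025993 50.22261838] [-22.50112278  -2.90347779]
```

View pics/w8.png

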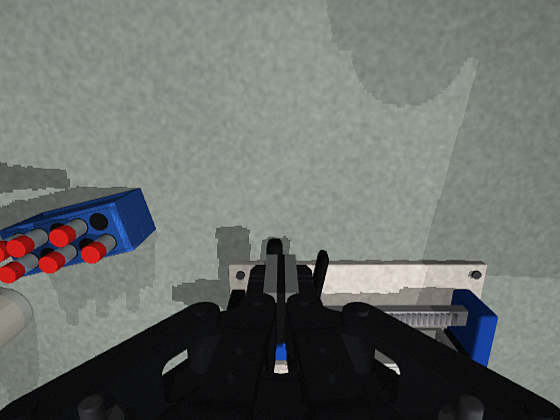

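```bash
python3 -m pendant '[-0.02,0.006,0,0,0,0,0, -0.05,0.015,0,0,0,0,0, -0.08,0.025,0,0,0,0,0, -0.11,0.033,0,0,0,0,0, -0.13,0.037,0,0,0,0,0, -0.139,0.037,0,0,0,0,0, -0.139,0.037,0,0,0,0,0, -0.139,0.037,0,0,0,0,0, -0.139,0.037,0,0,0,0,0, -0.139,0.037,0,0,0,0,0]'; python3 -c "
from h import *
stat();where();wsnap('w9')"; python3 c.py w9 2>/dev/null| grep -E "handle|trig|red|body|mov|fix"; python3 - <<'E'
from h import *
s=np.load("w9.npy",allow_pickle=True).item(); P=cloud(s); hsv=cv2.cvtColor(s["pixels"],cv2.COLOR_BGR2HSV).astype(int)
Z=P[...,2];Q=P[...,:2]-O;cx=Q@EX;cy=Q@EY
m=(Z>65)&(Z<80)&(hsv[...,1]<40)&(hsv[...,2]>90)&(cx>20)&(cx<105)&(cy>-90)&(cy<90)
n,l,stt,c=cv2.connectedComponentsWithStats(m.astype(np.uint8))
for i in range(1,n):
    if stt[i,4]>60: k=l==i;print(c[i].round(0),rect(P,k),np.median(Z[k]),np.percentile(cx[k],[1,99]),np.percentile(cy[k],[1,99]))
E
```

```text
time: 28.35
ee_pos: [565.3, -67.8, 206.5]
eef_rot: [0.179, -3.136, -0.0]
wrist_force: [-0.9, -0.3, 0.4]
finger_gap: -0.0
grip_force: 0.0
t 28.35 p [565.3 -67.8 206.5] toolx [-0.993 -0.114  0.   ] tooly [-0.114  0.993  0.   ] z [-0.  0. -1.] j [ 0.17  0.31 -0.17 -0.   -1.09 -1.62] F [-0.9 -0.3  0.4] gap -0.0 gf 0.0
clampprov -1.3 -90.9 206.5
fixed jaw (((585.8770751953125, 94.15448760986328), (108.54056549072266, 49.60353088378906), 6.4008893966674805), 2678)
body (((576.0682983398438, -38.226226806640625), (206.82188415527344, 131.553466796875), 70.37380981445312), 4215)
red (((575.868408203125, -33.811065673828125), (236.60496520996094, 111.61289978027344), 62.29039764404297), 353) [[561.5, -135.5, 40.0], [571.2, -126.4, 89.3], [583.2, -70.9, 94.0]]
bodytop (((592.3884887695312, -96.88589477539062), (85.31022644042969, 71.15694427490234), 7.513144493103027), 3947) 64.4737948649875
fixpad 709 x [36.1 37.1 54.4 79.4 88. ] y [40.4 41.4 50.8 72.2 73.5] z [29.8 73.3 74.8]
fixpad top 598 x [36.3 37.5 57.7 80.1 88.2] y [40.2 41.2 49.3 72.4 73.5] z [66.3 73.5 74.8]
fixblue 1049 x [36.4 38.7
[... 357 characters left out ...]
ed 340 x [-11.  -10.6  -2.5   8.3   9.5] y [-168.4 -153.9 -149.7 -148.7 -148.6] z [68.5 90.1 93.7]
redtop 209 x [-10.7 -10.2  -1.3   8.4   9.5] y [-154.2 -153.8 -150.7 -148.8 -148.7] z [86.4 92.4 93.9]
handle 1236 x [-86.4 -83.8 -57.1 -28.6 -25.8] y [-140.9 -139.9 -132.6 -126.2 -125.7] z [51.6 55.5 57.2]
trig 606 x [-73.1 -71.4 -50.5 -27.6 -25.8] y [-94.5 -93.5 -87.2 -81.  -79.3] z [51.1 54.3 55.9]
bodyblue 2878 x [-19.8 -19.1   2.3  28.2  29.7] y [-156.8 -151.2 -112.5  -89.9  -88.1] z [62.3 64.3 65.5]
[385. 261.] (((616.97216796875, 39.14838790893555), (51.345001220703125, 121.69959259033203), 6.9997735023498535), 4048) 73.43012181457665 [37.18012515 87.02037816] [-50.25698876  65.50931015]
```

The numbers show the jaw fully back (paddle face at -148.6 against -148.3 expected), the lever and trigger sprung out, and rack and plate as one closed piece about 16 mm along from the bed point. I'm handing in.

```bash
python3 -c "
from h import *
print(arm.close_job())"
```

```text
the job is handed in; nothing more can be done
None
```

I handed the job in at about 28 s of the 72 s allowed, and no verdict came back. By my last measurements, the end plate is pressed home, the jaw is fully back, and the rack stands square on the board between the open jaws, about 16 mm along from the bed point.

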